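Push the stuck bung out of a cloth-roller tube

ROBOT

A 6-joint arm with a two-finger parallel gripper is mounted at the origin on the work surface. World frame = base frame: x ahead of the robot, y to its left, z up, the work surface at z = 0. Lengths are in m, angles in rad, forces in N, time in s.
With the tool pointing down it reaches from about 0.275 to 0.725 m from the base axis. Payload 5.6 kg.
Tool frame: the origin (TCP) lies on the centre line of the jaws, within the pads' length; the fingertips stand 17 mm ahead of it and the grasp point (between the pads) lies 2 mm behind it; z points along the fingers, y is the line along which they close (so a half turn about z gives the same grasp; the last joint's range is limited). The gripper opens to 85 mm and grips with 20 to 120 N. Pads are 22 mm wide; open, the fingers measure 114 mm over their backs; the gripper's body (76 mm by 85 mm) begins 54 mm behind the grasp point. The pads swing forward as they close: fully open they stand 13 mm farther back than shut.
Start: joints at [1.406, 0.255, 0.108, 0, -1.424, -0.285], TCP at [0.239, 0.495, 0.248] pointing down, gripper open.
Joint ranges: [-2.95, 2.95], [-1.21, 1.97], [-1.09, 1.5], [-2.87, 1.71], [-2.94, -0.07], [-3.05, 3.05]. Speed limits (rad/s): [2.57, 2.57, 3.14, 3.14, 3.14, 3.14].

INTERFACE

Orientations are given as a unit quaternion [w, x, y, z].
In Python, from rig import env, optics gives the robot as it stands.
- The arm moves only by the shell command python3 -m creep 'ROWS' [FORCE]. ROWS is JSON, one flat list of numbers, 5 for each row, row after row: the opening in per cent of the stroke, from 0 (shut) to 100 (fully open), then the shift along the tool's x, y, z in cm, then the turn about the tool's z in rad. In form: [claw, x, y, z, twist, claw, x, y, z, twist, ...]. A call has 1 to 10 rows; each row is the pose to reach, as a shift and turn from the pose commanded when the call began, along the tool's axes at that moment; what a row does not reach only later rows make up. A row lasts 1/8 s, in which the tool goes at most 62.5 mm and 10.7 degrees, less where a joint would pass 70% of its speed; a pose out of reach is approached as far as the arm can. A call with a gripper value outside its range is refused whole. The fingers move at their own pace and stop on an object; FORCE is the grip in N (left out, the last holds). Time passes only in rows, so rows that repeat a pose let the fingers close. It gives the time, the measured TCP pose, the force, the opening and the grip force at its end, in the units of the state.
- env.get_obs(): the state, without advancing time (a new reading comes with each control period).
- optics.snapshot(name): name is "scene" or "side" or "wrist"; returns a dict with "img" (384x512x3 uint8, red, green, blue), "z_map" (384x512 float32, m along the optical axis (not along the pixel's ray), 0 where there is no reading), "fovy" (degrees; the focal length in pixels is half the picture's height over the tangent of half this angle, whatever the lens; pixels are square), "cx", "cy" (the principal point, pixels), "xyz" and "rotation" of the camera in the world; the wrist camera has in their place "T_tool_cam" (4x4, takes a point from camera to tool coordinates, whose origin is the TCP and whose axes are the flange's). Camera axes: x right, y up, looking along -z (the intrinsics and any distortion apply to the point x, -y, -z); pixel columns grow to the right and rows downward; lengths in m; the calibration is good to about 2 mm. A picture is of the moment at which its call begins: read the wrist's pose just before it.
- env.job_done(): hands the job in; it is judged then, once.
The state is a dict: "time_s": time; "q": joint angles; "joint_velocities": joint speeds; "effort": joint torques, N m; "position": TCP position; "tool_rot": TCP orientation; "ft_force": force on the tool from outside, world axes, zero at the start; "torque": the same for the moment, N m; "gripper_width": opening from 0.0 (shut) to 1.0 (fully open); "grip_force": force on a finger pad.
Only numpy, scipy, OpenCV 4.12 (cv2) and the standard library are available. Lean on these libraries where they do the work, as an engineer would, in place of code of your own. Each camera call takes 0.05 s, during which the arm holds its last target. There are 200 camera calls.

TASK

A wooden bung is stuck inside the short steel tube that stands upright in the push-out stand. Take the long push rod, the tool with the tall plain round handle, from the tool rack, push the bung down through the tube with it so that it drops out of the bottom into the tray below, then hang the rod back in its own hole of the rack.

Things in the scene. Friction and masses are not known exactly. Their poses are not given: they have to be found in the camera images.
- rod: Long push rod, plain wood, about 150 g, upright in one of the rack's 3 holes. Origin: centre of its lower tip; z up along it. Shaft 18 mm across, 0 to 95 mm above the tip; collar 54 mm across, 95 to 103 mm, rests on the rack; straight round handle 28 mm across, 103 to 158 mm, gripped from above. The other holes hold a dowel with ball knob, too short for the job, and a brush with flat bar handle.
- bung: Stuck wooden bung, a plain cylinder 38 mm across, 34 mm tall, 30 g. Origin: centre of its underside; z along it, up at the start. It sits in the steel tube, its top 20 mm below the tube's upper mouth, held by friction: 5 to 10 N push it down. It comes loose and drops by itself once pushed about 30 mm down from its start.
- stand: Push-out stand, fixed: dark wood bridge (100 x 156 mm, top 99 mm up) holding a bare steel tube upright over an open aluminium tray. Origin: on the table, on the tube's axis; z up. Tube 50 mm outside, bore 42 mm, open at both ends, lower end 65 mm and upper mouth 130 mm above the table. Tray 140 (x) by 118 (y) mm, 25 mm high, floor 4 mm up.
- rack: Tool rack, pale wood, fixed: plate 80 (x) by 270 (y) mm, top 112 mm above the table, on two end boards. Origin: on the table under the plate's middle; z up, y along the row. Through holes 34 mm across at x = 0, y = -85, 0, +85 mm; which tool hangs in which varies; the other two tools stand up to 146 mm above the table. The rod hangs with its collar on the plate, its tip 17 mm above the table.
Mind the look-alikes: they are no part of the job. Leave any green look-alike of the bung alone. Leave any blue look-alike of the rod alone.

How it is judged:
By the outcome, as a careful person would: the job done as asked, in the order asked, and still so for the second after the job is handed in, with the robot touching nothing.
It also fails if it takes over 51 s, if anything falls off the work surface, if the arm or the gripper's body presses on something with over 40 N, if the wrist force passes 120 N, or if a joint passes its speed limit or range.

## Working session

There is one attempt and no reset: what is moved stays moved. The work goes in short steps, Python scripts to look and compute and a shell command to move; the robot and the scene stay as the last step left them, time stands still between calls to the robot, and variables do not carry over. Pictures are saved under pics/ and viewed, at most 10 in all, crops included, and the job is handed in when it is done.

```bash
mkdir -p pics; cat > h.py <<'E'
import numpy as np, cv2
from rig import env, optics
def K(s):
    f=s["img"].shape[0]/2/np.tan(np.radians(s["fovy"])/2); return f,s["cx"],s["cy"]
def save(s,n): cv2.imwrite("pics/"+n,s["img"][:,:,::-1])
E
python3 - <<'E'
from h import *
o=env.get_obs(); print({k:np.round(v,3).tolist() for k,v in o.items()})
ims=[]
for n in ("scene","side"):
    s=optics.snapshot(n); np.savez(n+".npz",**s); ims.append(s["img"])
    print(n,[(k,np.round(s[k],4).tolist() if not isinstance(s[k],str) else s[k]) for k in s if k not in("img","z_map")])
    save(s,n+".png")
s=optics.snapshot("wrist");save(s,"wrist.png");print({k:np.round(s[k],4).tolist() for k in s if k not in("img","z_map")})
E
ls
```

```text
{'time_s': 0.0, 'q': [1.406, 0.256, 0.107, -0.0, -1.424, -0.285], 'joint_velocities': [0.001, -0.001, 0.001, -0.001, -0.0, -0.002], 'effort': [0.0, -38.663, 23.794, 5.365, -0.006, -0.0], 'position': [0.239, 0.495, 0.247], 'tool_rot': [0.001, 0.975, -0.223, -0.0], 'ft_force': [-0.24, -0.51, -0.115], 'torque': [0.043, -0.024, -0.018], 'grip_force': 0.0, 'gripper_width': 1.0}
scene [('fovy', 56.5499), ('cx', 253.9587), ('cy', 189.8249), ('xyz', [0.9539, 0.1336, 0.6396]), ('rotation', [0.5492, 0.1885, 0.269, 0.7685])]
side [('fovy', 46.62), ('cx', 258.0318), ('cy', 183.346), ('xyz', [0.3202, -0.6088, 0.7719]), ('rotation', [0.9235, 0.3596, -0.0533, -0.1228])]
{'fovy': 62.6201, 'cx': 253.6491, 'cy': 195.897, 'T_tool_cam': [[0.0005, 0.9645, 0.2642, 0.067], [1.0, -0.0005, -0.0003, 0.0002], [-0.0001, 0.2642, -0.9645, -0.1261], [0.0, 0.0, 0.0, 1.0]]}
h.py
pics
scene.npz
side.npz
```

View pics/scene.png

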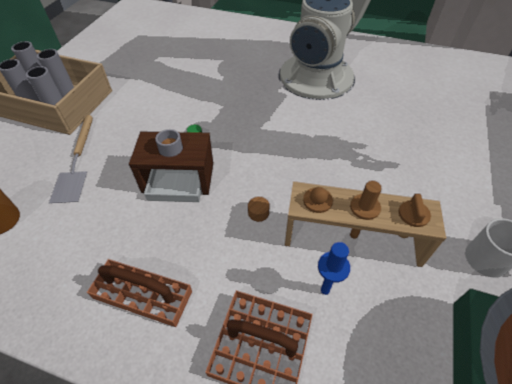

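View pics/side.png

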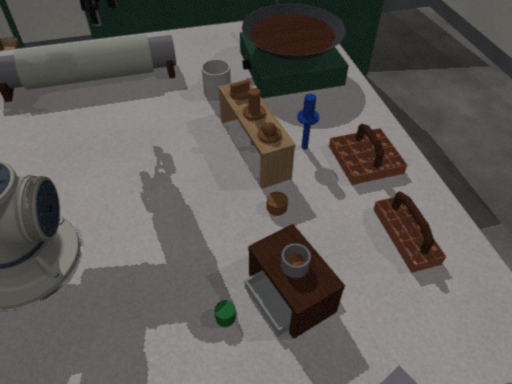

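Scene picture: the rack tools are the ball knob (318,195), the tall round handle (370,195) and the flat bar (417,208). The blue look-alike stands at (335,260). The tall plain round handle in the rack's middle hole fits the rod. The tube mouth is at (169,142). I'll measure these and make an enlarged crop to confirm.

```bash
cat >> h.py <<'E'
from scipy.spatial.transform import Rotation as R
def pose(s,o=None):
    if "T_tool_cam" in s:
        T=np.array(s["T_tool_cam"]); q=o["tool_rot"]; A=R.from_quat(np.r_[q[1:],q[0]]).as_matrix()
        return A@T[:3,:3], A@T[:3,3]+o["position"]
    q=s["rotation"]; return R.from_quat(np.r_[q[1:],q[0]]).as_matrix(), np.array(s["xyz"])
def cloud(s,o=None):
    f,cx,cy=K(s); A,p=pose(s,o); v,u=np.mgrid[:384,:512]; z=s["z_map"]
    P=np.stack([(u-cx)/f*z,-(v-cy)/f*z,-z],-1)@A.T+p; P[z==0]=np.nan; return P
def ray(s,u,v,h,o=None):
    f,cx,cy=K(s); A,p=pose(s,o); d=A@np.array([(u-cx)/f,-(v-cy)/f,-1]); return p+d*(h-p[2])/d[2]
def circ(P):
    a=np.c_[2*P[:,:2],np.ones(len(P))]; c=np.linalg.lstsq(a,(P[:,:2]**2).sum(1),rcond=None)[0]; return c[:2],np.sqrt(c[2]+c[:2]@c[:2])
E
python3 - <<'E'
from h import *
for n,rb,tb,kb in (("scene",(345,180,395,220),(150,125,190,160),(285,180,445,240)),("side",(240,82,270,125),(275,240,315,280),(215,80,295,155))):
    s=dict(np.load(n+".npz")); P=cloud(s)
    def sel(b,lo,hi):
        Q=P[b[1]:b[3],b[0]:b[2]].reshape(-1,3); return Q[(Q[:,2]>lo)&(Q[:,2]<hi)]
    Q=sel(rb,.168,.185); print(n,"rodtop",len(Q),Q.mean(0).round(4),Q.min(0).round(4),Q.max(0).round(4))
    Q=sel(tb,.124,.14); print("tube",len(Q),Q.mean(0).round(4),Q.min(0).round(4),Q.max(0).round(4),circ(Q))
    Q=sel(kb,.107,.116); (c,wh,a)=cv2.minAreaRect((Q[:,:2]*1000).astype(np.float32)); print("rack",len(Q),c,wh,a)
s=np.load("scene.npz"); cv2.imwrite("pics/crop.png",cv2.resize(s["img"][165:285,280:450,::-1],None,fx=4,fy=4,interpolation=cv2.INTER_CUBIC))
E
```

```text
scene rodtop 211 [0.5392 0.1958 0.1754] [0.5229 0.1827 0.1681] [0.5502 0.2103 0.1789]
tube 206 [ 0.5012 -0.2149  0.1293] [ 0.474  -0.2406  0.1241] [ 0.5255 -0.1908  0.1339] (array([ 0.501003  , -0.21517336]), np.float64(0.022908799080720448))
rack 3764 (536.0828857421875, 196.54568481445312) (82.50955200195312, 270.1057434082031) 8.661820411682129
side rodtop 93 [0.5378 0.1913 0.1731] [0.5254 0.1799 0.1683] [0.5517 0.2078 0.1763]
tube 241 [ 0.5017 -0.2187  0.128 ] [ 0.4781 -0.2428  0.124 ] [ 0.527  -0.1935  0.1311] (array([ 0.50195824, -0.21838958]), np.float64(0.02285586921989934))
rack 1482 (538.8919677734375, 195.58627319335938) (82.47483825683594, 276.7452392578125) 8.791576385498047
```

View pics/crop.png

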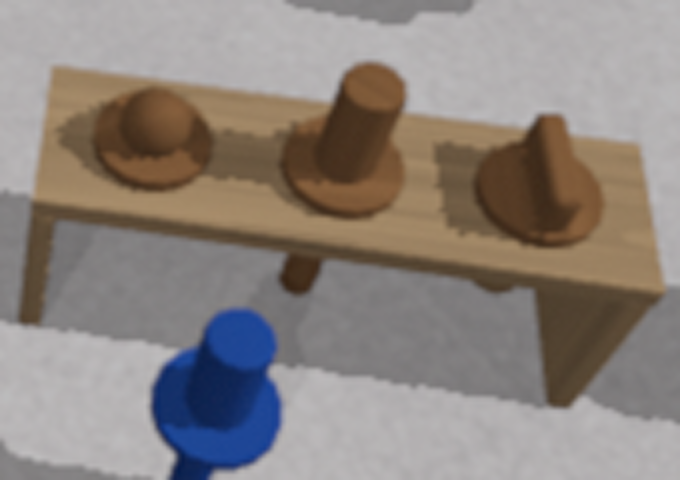

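The crop confirms it: the middle tool (at about 370,195 in the scene picture) has the tall plain straight round handle, with a long shaft below the plate. Its left neighbour has a ball and its right neighbour a flat bar. The blue one is the look-alike. Next come the shifts to a hover pose.

```bash
cat >> h.py <<'E'
def shift(t,yaw=None):
    o=env.get_obs(); q=o["tool_rot"]; A=R.from_quat(np.r_[q[1:],q[0]]).as_matrix()
    print("pos",np.round(o["position"],4),"shift cm",(A.T@(np.array(t)-o["position"])*100).round(2),"yaw of tool y",np.arctan2(A[1,1],A[0,1]).round(4), "tilt",(A[:,2]).round(4))
    if yaw is not None: print("twist",((np.arctan2(A[1,1],A[0,1])-yaw+np.pi/2)%np.pi-np.pi/2))
E
python3 - <<'E'
from h import *
s=dict(np.load("scene.npz")); P=cloud(s)
Q=P[180:240,285:445].reshape(-1,3); Q=Q[(Q[:,2]>.107)&(Q[:,2]<.116)]
b=cv2.boxPoints(cv2.minAreaRect((Q[:,:2]*1000).astype(np.float32))); print(b)
e=b[1]-b[0]; f=b[2]-b[1]; e=e if np.hypot(*e)<np.hypot(*f) else f
yaw=np.arctan2(e[1],e[0]); print("rack x yaw",yaw)
m=(s["img"][:,:,2]>120)&(s["img"][:,:,0]<60); Q=P[m]; print("blue",np.nanmin(Q,0),np.nanmax(Q,0))
shift([.538,.195,.25],yaw)
E
```

```text
[[474.9594   323.84518 ]
 [515.6379    56.820103]
 [597.20636   69.246185]
 [556.5279   336.27127 ]]
rack x yaw 0.15117694
blue [0.64064137 0.14587539 0.09911489] [0.68757536 0.19278531 0.16222926]
pos [0.2389 0.495  0.2476] shift cm [39.98 14.01 -0.22] yaw of tool y -2.0206 tilt [-5.0e-04 -1.4e-03 -1.0e+00]
twist 0.9697714401403226
```

```bash
python3 -m creep '[100,5,1.75,0,0.16,100,10,3.5,0,0.32,100,15,5.25,0,0.48,100,20,7,0,0.64,100,25,8.75,0,0.8,100,30,10.5,0,0.97,100,35,12.25,0,0.97,100,40,14,0,0.97,100,40,14,0,0.97]' 90
python3 - <<'E'
from h import *
o=env.get_obs(); s=optics.snapshot("wrist"); save(s,"w1.png"); np.savez("w1.npz",**s)
P=cloud(s,o); Q=P.reshape(-1,3); 
d=np.hypot(Q[:,0]-.538,Q[:,1]-.195)<.035; T=Q[d&(Q[:,2]>.168)&(Q[:,2]<.182)]
print(len(T),T.mean(0),T.min(0),T.max(0)); h=np.hypot(Q[:,0]-.538,Q[:,1]-.195)<.04
C=Q[h&(Q[:,2]>.117)&(Q[:,2]<.124)]; print("collar",len(C),C.mean(0),C.min(0),C.max(0))
shift([*T.mean(0)[:2],.145],.151); print(o["time_s"],o["q"])
E
```

```text
time_s: 1.27
position: [0.54, 0.1926, 0.2472]
tool_rot: [0.001, 0.757, -0.654, -0.0]
ft_force: [0.8, 0.3, -0.6]
gripper_width: 1.0
grip_force: 0.0
1312 [0.53738794 0.1946703  0.17481061] [0.52355482 0.1822654  0.16816996] [0.55091598 0.20920738 0.17731606]
collar 1667 [0.53857175 0.18771779 0.1203147 ] [0.51042918 0.16942512 0.11708009] [0.56363129 0.21871783 0.12388065]
pos [0.5391 0.1939 0.2474] shift cm [-0.1   0.14 10.24] yaw of tool y -2.9937 tilt [-1.4e-03 -7.0e-04 -1.0e+00]
twist -0.003095427289929731
1.275 [ 6.15396996e-01  3.03285094e-01  1.70926270e-01  2.99832620e-04
 -1.44042135e+00 -4.69061019e-01]
```

View pics/w1.png

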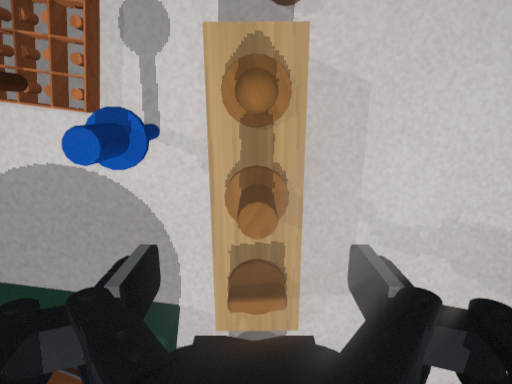

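The wrist view shows the rod's round handle top at (257,215), between the ball (257,90) and the flat bar (257,290). The fingers straddle the rack's short side and are clear. I'll descend and grip.

```bash
python3 -m creep '[100,-0.1,0.15,3,0,100,-0.1,0.15,6,0,100,-0.1,0.15,8.5,0,100,-0.1,0.15,10.2,0,100,-0.1,0.15,10.2,0,20,-0.1,0.15,10.2,0,20,-0.1,0.15,10.2,0,20,-0.1,0.15,10.2,0,20,-0.1,0.15,10.2,0]' 90
python3 -m creep '[20,0,0,0,0,20,0,0,0,0]'; python3 -c "
from h import *
shift([.54,.195,.3])"
```

```text
time_s: 2.45
position: [0.5373, 0.1963, 0.1472]
tool_rot: [-0.001, 0.758, -0.652, 0.0]
ft_force: [0.2, 0.6, 2.9]
gripper_width: 0.308
grip_force: 88.4
time_s: 2.7
position: [0.5373, 0.1963, 0.1471]
tool_rot: [-0.001, 0.758, -0.652, 0.0]
ft_force: [-1.7, -0.2, 5.2]
gripper_width: 0.306
grip_force: 88.4
pos [0.5373 0.1963 0.1471] shift cm [  0.16  -0.27 -15.29] yaw of tool y -2.9905 tilt [ 1.5e-03  6.0e-04 -1.0e+00]
```

```bash
python3 -m creep '[20,0,0,-2,0,20,0,0,-5,0,20,0,0,-9,0,20,0,0,-13,0,20,0,0,-15,0,20,0,0,-15,0]'
python3 - <<'E'
from h import *
s=optics.snapshot("scene"); save(s,"s2.png"); np.savez("s2.npz",**s)
shift([.5015,-.2168,.297])
E
```

```text
time_s: 3.45
position: [0.5371, 0.1963, 0.2969]
tool_rot: [-0.001, 0.758, -0.652, 0.0]
ft_force: [-0.1, -0.3, -2.4]
gripper_width: 0.31
grip_force: 88.7
pos [0.5365 0.1962 0.2953] shift cm [40.31  9.67 -0.18] yaw of tool y -2.9907 tilt [-1.3e-03  3.0e-04 -1.0e+00]
```

View pics/s2.png

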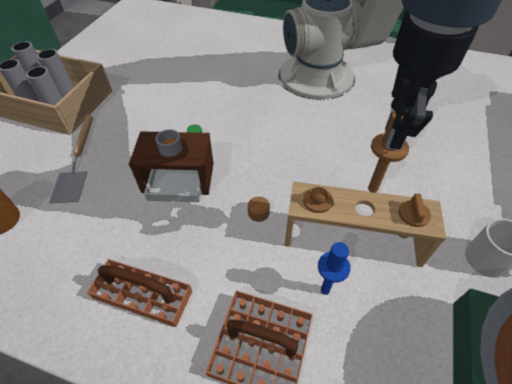

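The rod is out and upright, hanging from the gripper (tip at 375,190), and its hole (364,209) is empty. I'll carry it over the tube.

```bash
python3 -m creep '[20,3,0.7,0,0,20,8,1.9,0,0,20,14,3.4,0,0,20,20,4.8,0,0,20,26,6.3,0,0,20,32,7.7,0,0,20,36.5,8.8,0,0,20,39,9.4,0,0,20,40.1,9.7,0,0,20,40.1,9.7,0,0]'
python3 - <<'E'
from h import *
shift([.5015,-.2168,.297])
ims=[]
for n in("scene","side"):
    s=optics.snapshot(n); np.savez(n+"3.npz",**s); i=s["img"][:,:,::-1]
    u,v=(170,120) if n=="scene" else (285,220)
    ims.append(cv2.resize(i[max(v-75,0):max(v-75,0)+150,u-65:u+65],None,fx=3,fy=3))
cv2.imwrite("pics/c3.png",np.hstack(ims))
E
```

```text
time_s: 4.75
position: [0.5008, -0.2149, 0.2949]
tool_rot: [0.0, 0.758, -0.652, -0.001]
ft_force: [0.2, -0.3, -1.2]
gripper_width: 0.307
grip_force: 88.7
pos [ 0.5008 -0.2149  0.2949] shift cm [ 0.2  -0.04 -0.21] yaw of tool y -2.9915 tilt [-2.2e-03  9.0e-04 -1.0e+00]
```

View pics/c3.png

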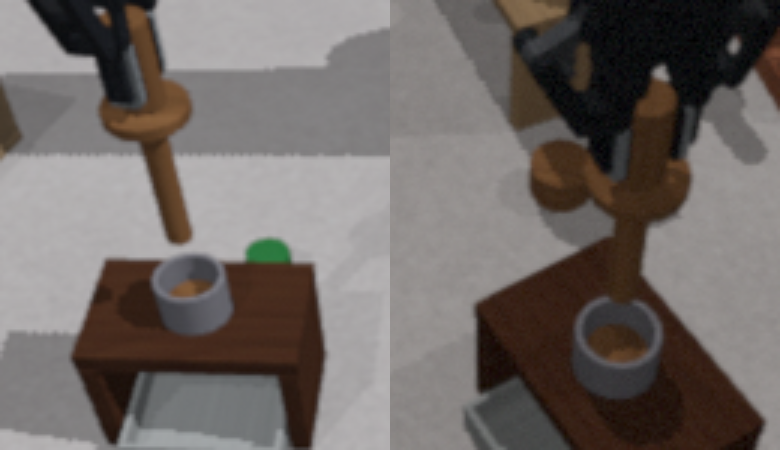

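Both crops show the rod tip just above the mouth: scene tip at (165,124) with the mouth at (169,141), side tip at (297,243) with the mouth at (295,257). I'll check the tip's x and y by casting rays.

```bash
python3 - <<'E'
from h import *
for n,u,v in(("scene",164.7,124.0),("side",296.7,243)):
    s=dict(np.load(n+"3.npz")); print(n,[ray(s,u,v,h).round(4) for h in(.16,.165)])
    P=cloud(s); Q=P.reshape(-1,3); d=(np.hypot(Q[:,0]-.5015,Q[:,1]+.216)<.03)
    for a,b in((.155,.18),(.18,.21),(.21,.245)):
        T=Q[d&(Q[:,2]>a)&(Q[:,2]<b)]; print(a,len(T),T.min(0).round(4) if len(T) else 0, T.mean(0).round(4), T.max(0).round(4)) 
E
```

```text
scene [array([ 0.4944, -0.2174,  0.16  ]), array([ 0.4991, -0.2138,  0.165 ])]
0.155 47 [ 0.4936 -0.2209  0.1651] [ 0.5047 -0.2107  0.1734] [ 0.509  -0.2053  0.1797]
0.18 118 [ 0.4939 -0.2221  0.1805] [ 0.5045 -0.2106  0.1953] [ 0.509  -0.2049  0.2097]
0.21 156 [ 0.4927 -0.2221  0.2101] [ 0.5048 -0.2108  0.2278] [ 0.5095 -0.205   0.245 ]
side [array([ 0.5019, -0.2139,  0.16  ]), array([ 0.5004, -0.2171,  0.165 ])]
0.155 56 [ 0.4929 -0.2254  0.1646] [ 0.4999 -0.2217  0.1731] [ 0.5105 -0.2148  0.18  ]
0.18 126 [ 0.4935 -0.225   0.18  ] [ 0.4996 -0.2212  0.1951] [ 0.5102 -0.2107  0.2099]
0.21 114 [ 0.4928 -0.2259  0.2102] [ 0.4994 -0.2217  0.2234] [ 0.5105 -0.2131  0.2384]
```

The rod is vertical and within about 1.5 mm of the tube axis. Pushing now.

```bash
python3 -m creep '[20,0.1,0,3,0,20,0.1,0,5,0,20,0.1,0,6,0,20,0.1,0,6.8,0,20,0.1,0,7.6,0]'; python3 -m creep '[20,0,0,0.7,0,20,0,0,1.4,0,20,0,0,2.1,0,20,0,0,2.4,0,20,0,0,2.4,0]'
python3 - <<'E'
from h import *
shift([.5,-.21,.2]); ims=[]
for n in("scene","side"):
    s=optics.snapshot(n); i=s["img"][:,:,::-1]
    u,v=(170,160) if n=="scene" else (285,260)
    ims.append(cv2.resize(i[v-75:v+75,u-65:u+65],None,fx=3,fy=3))
cv2.imwrite("pics/c4.png",np.hstack(ims))
E
```

```text
time_s: 5.48
position: [0.5013, -0.2154, 0.2217]
tool_rot: [-0.0, 0.759, -0.651, 0.001]
ft_force: [-2.7, 1.2, 4.9]
gripper_width: 0.31
grip_force: 88.9
time_s: 6.1
position: [0.5014, -0.216, 0.1959]
tool_rot: [0.0, 0.758, -0.652, -0.0]
ft_force: [0.3, 0.2, -1.6]
gripper_width: 0.308
grip_force: 88.4
pos [ 0.5014 -0.216   0.1959] shift cm [-0.61  0.05 -0.41] yaw of tool y -2.9906 tilt [-5.e-04 -0.e+00 -1.e+00]
```

View pics/c4.png

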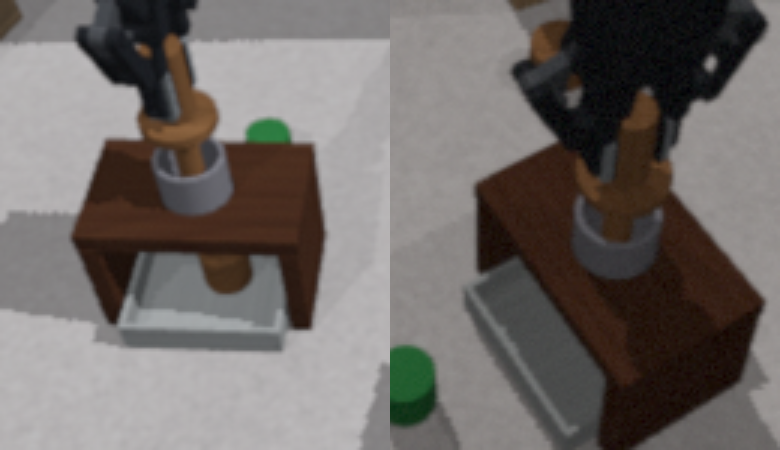

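The bung lies in the tray, seen under the bridge at scene (181,171), and the wrist force is back to zero. I'll retract and go back over the rack.

```bash
python3 -m creep '[20,0,0,-3,0,20,0,0,-7,0,20,0,0,-10,0,20,0,0,-10,0]'; python3 -m creep '[20,-3,-0.7,0,0,20,-8,-1.9,0,0,20,-14,-3.4,0,0,20,-20,-4.8,0,0,20,-26,-6.3,0,0,20,-32,-7.7,0,0,20,-36.5,-8.8,0,0,20,-39,-9.4,0,0,20,-40.2,-9.7,0,0,20,-40.2,-9.7,0,0]'
python3 - <<'E'
from h import *
shift([.5373,.1963,.147])
for n,c in(("scene",0),("side",0)):
    s=optics.snapshot(n); Q=cloud(s).reshape(-1,3); d=(np.hypot(Q[:,0]-.5375,Q[:,1]-.195)<.02)
    T=Q[d&(Q[:,2]>.15)&(Q[:,2]<.25)]; print(n,len(T),T.min(0).round(4),circ(T),T.max(0).round(4))
E
```

```text
time_s: 6.7
position: [0.5025, -0.2165, 0.2994]
tool_rot: [-0.001, 0.758, -0.652, 0.003]
ft_force: [0.3, 0.4, -2.1]
gripper_width: 0.304
grip_force: 88.8
time_s: 7.95
position: [0.5368, 0.1958, 0.2958]
tool_rot: [0.0, 0.758, -0.652, -0.0]
ft_force: [-0.2, 0.5, -2.2]
gripper_width: 0.31
grip_force: 88.8
pos [0.5368 0.1958 0.2958] shift cm [-0.05 -0.06 14.88] yaw of tool y -2.9905 tilt [-7.e-04 -6.e-04 -1.e+00]
scene 379 [0.5337 0.187  0.1678] (array([0.5360419 , 0.19578348]), np.float64(0.008160691820314505)) [0.5455 0.2043 0.2465]
side 252 [0.5294 0.1817 0.1652] (array([0.53797077, 0.19114337]), np.float64(0.006737422954112294)) [0.5465 0.1948 0.248 ]
```

```bash
python3 -m creep '[20,0,0,3,0,20,0,0,7,0,20,0,0,11,0,20,0,0,13.5,0,20,0,0,14.5,0,20,0,0,14.8,0,20,0,0,14.8,0]'
```

```text
time_s: 8.93
position: [0.5375, 0.1961, 0.1494]
tool_rot: [-0.001, 0.758, -0.652, 0.0]
ft_force: [0.5, -0.2, -1.4]
gripper_width: 0.306
grip_force: 88.8
```

```bash
python3 -m creep '[20,0,0,0.2,0,20,0,0,0.2,0]'; python3 -m creep '[100,0,0,0,0,100,0,0,0,0,100,0,0,0,0,100,0,0,0,0,100,0,0,-3,0,100,0,0,-7,0,100,0,0,-12,0,100,0,0,-16,0,100,0,0,-16,0,100,0,0,-16,0]'
python3 - <<'E'
from h import *
s=optics.snapshot("scene"); save(s,"s5.png"); Q=cloud(s)[165:285,280:450].reshape(-1,3); d=(np.hypot(Q[:,0]-.5375,Q[:,1]-.195)<.03)
T=Q[d&(Q[:,2]>.165)&(Q[:,2]<.2)]; print(T.mean(0),T.max(0))
E
```

```text
time_s: 9.18
position: [0.5374, 0.1964, 0.1472]
tool_rot: [-0.001, 0.759, -0.652, 0.0]
ft_force: [0.6, -0.1, 0.6]
gripper_width: 0.301
grip_force: 89.2
time_s: 10.42
position: [0.5365, 0.1961, 0.3055]
tool_rot: [0.0, 0.758, -0.652, -0.0]
ft_force: [-0.5, -0.5, -0.4]
gripper_width: 1.001
grip_force: 0.0
[0.53996218 0.19588794 0.1745349 ] [0.55052591 0.21047204 0.17873506]
```

View pics/s5.png

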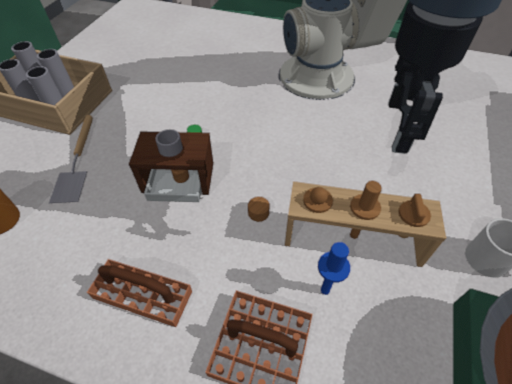

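The rod hangs in its own middle hole (370,195) with its top at z = 0.175. The bung is in the tray (180,173), and the gripper is clear of everything.

```bash
python3 -c "
from rig import env
print(env.job_done())"
```

```text
the job is handed in; nothing more can be done
None
```

The bung is out of the tube and in the tray, the push rod hangs back in its own (middle) hole of the rack, and the job was handed in at about 10.5 s on the robot's clock; no verdict was returned.

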